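# Click the high-power lens into place and take the picture

## Robot

A 6-joint arm with a two-finger parallel gripper is mounted at the origin on a cart in front of the work surface, level with it; the furniture and walls round the work are solid. World frame = base frame: x ahead of the robot, y to its left, z up, the work surface at z = 0. Lengths are in m, angles in rad, forces in N, time in s.
With the tool pointing down it reaches from about 0.35 to 0.85 m from the base axis. Payload 8.1 kg.
Tool frame: the origin (TCP) lies at the centre of the arm's flange, where the gripper is bolted on; the fingertips stand 186 mm ahead of it and the grasp point (between the pads) lies 167 mm ahead of it (robot.nose_length is the distance from the TCP to the fingertips, in m); z points along the fingers, x is the direction in which the jaws open and shut, and the axes are right-handed (so a half turn about z gives the same grasp; the last joint's range is limited). The gripper opens to 93 mm and grips with 3 to 60 N. Pads are 15 mm wide; open, the fingers measure 128 mm over their backs; the gripper's body (75 mm by 188 mm) begins 65 mm behind the grasp point.
Start: joints at [1.096, 0.13, 1.488, -0, 1.523, -0.085], TCP at [0.228, 0.555, 0.405] pointing down, gripper open.
Joint ranges: [-2.96, 2.96], [-0.89, 2.26], [0.02, 2.5], [-1.34, 4.48], [0, 2.73], [-2.66, 2.66]. Speed limits (rad/s): [2.39, 2.39, 2.79, 3.14, 3.14, 3.14].

## Interface

Orientations are given as a rotation vector (axis times angle).
In Python, from plant import robot gives the robot as it stands.
- The arm moves only by the tool arm_command, never from a script. Its argument "motion" is a list of rows, each an object with "slide": the shift along the tool's x, y, z each as a share of 0.4 m, from -1 to 1, a list of three; "turn": the turn, a rotation vector about the tool's x, y, z each as a share of 0.5 rad, from -1 to 1, a list of three. A call has exactly 5 rows; each row shifts and turns the commanded pose from where the row before left it, along the tool's axes as they then stand; what a row does not reach is not made up. A row lasts 1/12 s, in which the tool goes at most 41.7 mm and 7.16 degrees, less where a joint would pass 70% of its speed; a pose out of reach is approached as far as the arm can. A call with a number of a shift or a turn outside -1 to 1 is refused whole. A call with a gripper value outside its range is refused whole. "gripper" is the opening in per cent of the stroke, from 0 (shut) to 100 (fully open), set as the call begins (left out, the last holds). The fingers move at their own pace and stop on an object; "grip_force" is the grip in N (left out, the last holds). Time passes only in rows, so rows that do not move let the fingers close, or fill a call up. It gives the time, the measured TCP pose, the force and the opening at its end, in the units of the state.
- robot.read_state(): the state, without advancing time (a new reading comes with each control period).
- robot.read_camera(name): name is "scene" or "top" or "wrist"; returns a dict with "pixels" (420x560x3 uint8, blue, green, red), "intrinsics" (3x3 intrinsics, pixels), "D" ([k1, k2, p1, p2, k3] as OpenCV has them; the pictures are not rectified), "T" (4x4, takes a point from camera to world coordinates). Camera axes: x right, y down, z forward; pixel columns grow to the right and rows downward; lengths in m; the calibration is good to about 2 mm. A picture is of the moment at which its call begins. There is no depth.
- robot.close_job(): hands the job in, once; it reports no verdict.
The state is a dict: "t": time; "q": joint angles; "dq": joint speeds; "joint_torque": joint torques, N m; "tool_pos": TCP position; "orientation": TCP orientation; "force": force on the tool from outside, world axes, zero at the start; "wrist_torque": the same for the moment, N m; "opening": finger opening in m.
Only numpy, scipy, OpenCV 4.12 (cv2) and the standard library are available. Lean on these libraries where they do the work, as an engineer would, in place of code of your own. Each camera call takes 0.05 s, during which the arm holds its last target.

## Task

Get a close-up of the circuit board with the bench microscope: with the fingertips, gently push the lens turret round by its finger tabs until the lens with the blue ring has clicked into place under the camera, and only then press the orange key on top of the camera right down and let it come up again. Never touch the lens barrels, and leave the circuit board and the things on the bench where they are; nothing needs to be gripped or lifted.

Things in the scene. Friction and masses are not known exactly. Their poses are not given: they have to be found in the camera images.
- microscope: Bench microscope, fixed. White base 250 x 210 x 14 mm; column at its rear (88 mm behind the origin), 194 mm high; white arm 46 mm wide at z 132-162 mm reaching forward over the turret; black 46 mm camera on it, top at 194 mm. Origin: centre of the base's underside, on the bench. -x is its front (open side, toward the robot), z up. Turret axis at x -56 mm, light path x -20, key x -12, all y 0.
- turret (a joint): Lens turret's angle about its vertical axis, rad, positive counter-clockwise from above, endless. Disc of 52 mm radius at z 115-129 mm, four lenses under it 90 degrees apart. 0: blue lens in place (to the rear); red is then on the microscope's +y side, yellow in front, green -y. Click stops every pi/2. Starts at one of the three other stops, or now and then left halfway between two.
- turret_hub (a point): Point on the turret's axis at the tabs' middle height, 122 mm above the bench. Four straight finger tabs stick out level from the disc, one outward of each lens, inlaid on top with its colour: 12 mm wide, z 117-128 mm, reaching 91 mm from the axis. A tab resists a push with about 2 N; past halfway (45 degrees) the turret snaps on by itself to the next stop and settles in about 0.5 s.
- light_port (a point): Point on the vertical light path of the camera, 36 mm behind the turret's axis, 130 mm above the bench; fixed to the microscope. The lens in place hangs exactly below it.
- lens_blue: High-power lens with a blue ring: steel barrel 25 mm in diameter hanging 42 mm down from the origin. Origin: centre of its upper end, at the disc's underside, 115 mm above the bench and 36 mm from the turret's axis; its x axis points outward from the turret's axis, along its tab; z up.
- lens_red: Lens with a red ring, 27 mm in diameter, hanging 24 mm down; origin and axes as for lens_blue.
- lens_yellow: Lens with a yellow ring, 26 mm in diameter, hanging 30 mm down; origin and axes as for lens_blue.
- lens_green: Lens with a green ring, 26 mm in diameter, hanging 36 mm down; origin and axes as for lens_blue.
- capture_key_top (a point): Centre of the top of the orange capture key, 20 mm in diameter, on top of the camera, 215 mm above the bench when up; pressed straight down. Nothing stands above it.
- capture_key (a joint): Travel of the capture key: 0 up, 0.005 m fully down (about 4 N); it springs back when released. Its black collar, 36 mm in diameter, lies 9 mm below the top of the raised key.
- repair_board: Circuit board under the lenses, loose on the microscope's base: 100 x 150 x 38 mm, its parts reach about 52 mm above the bench. Origin: centre of its underside.
- tape_green: Roll of green tape lying on the bench beside the microscope (+y side), loose, 58 mm in diameter, 18 mm high. Origin: centre of its underside.
- flux_tin: Round tin with a red lid on the bench beside the microscope (+y side), loose, 57 mm in diameter, 20 mm high. Origin: centre of its underside.
- screwdriver_yellow: Yellow screwdriver lying on the bench beside the microscope (-y side), loose, 20 x 156 x 20 mm. Origin: centre of its underside; it lies along its own y axis.

How it is judged:
On the way, in this order (a step that is already met when the one before it is completed fails the run):
1. the blue lens has clicked into place under the camera (horizontal distance between lens_blue and light_port below 0.002 m and value of joint capture_key below 0.0015 m), for 0.3 s.
2. the capture key is pressed right down with the blue lens in place (value of joint capture_key above 0.004 m and horizontal distance between lens_blue and light_port below 0.002 m), for 0.04 s.
At the end, for the whole second after the job is handed in: The blue lens hangs within 2 mm of the camera's light path and is at rest, the capture key has been pressed (over 4 of its 5 mm) while that lens was in place and is up again (within 1.5 mm), the circuit board is within 10 mm and the tape, tin and screwdriver within 20 mm of where they were (all of step 1 and velocity of joint turret between -0.05 and 0.05 rad/s and distance of repair_board from where it was at the start of the episode below 0.01 m and distance of each of tape_green, flux_tin, screwdriver_yellow from where it was at the start of the episode below 0.02 m); the robot touches nothing.
It fails at once if the capture key is pressed while the blue lens is not in place (value of joint capture_key above 0.0025 m and horizontal distance between lens_blue and light_port above 0.004 m).
It fails at once if a lens barrel is touched (contact force between any of the arm, the fingers and lens_blue above 0.5 N or contact force between any of the arm, the fingers and lens_red above 0.5 N or contact force between any of the arm, the fingers and lens_yellow above 0.5 N or contact force between any of the arm, the fingers and lens_green above 0.5 N).
It fails at once if the circuit board is shifted or lifted (distance of repair_board from where it was at the start of the episode above 0.015 m).
It fails at once if a thing on the bench is shoved or lifted (distance of any of tape_green, flux_tin, screwdriver_yellow from where it was at the start of the episode above 0.03 m).
It fails at once if the turret is forced or squeezed hard (contact force between the fingers and turret above 25 N).
It also fails if it takes over 54 s, if anything falls off the work surface, if the arm or the gripper's body presses on something with over 40 N, if the wrist force passes 120 N, or if a joint passes its speed limit or range.

## Working session

There is one attempt and no reset: what is moved stays moved. The work goes in short steps, Python scripts to look and compute and a tool call to move; the robot and the scene stay as the last step left them, time stands still between calls to the robot, and variables do not carry over. Pictures are saved under pics/ and viewed, and the job is handed in when it is done.

Besides the shell and the picture viewer there is one more tool, called by a JSON object that holds its "name" and its "arguments". arm_command: Moves the arm, as the interface text tells. Shift numbers are shares of 0.4 m and turn numbers shares of 0.5 rad, none past 1 either way. Its arguments: {"type":"object","properties":{"motion":{"type":"array","items":{"type":"object","properties":{"slide":{"type":"array","items":{"type":"number"}},"turn":{"type":"array","items":{"type":"number"}}}}},"gripper":{"type":"number"},"grip_force":{"type":"number"}},"required":["motion"]}

```bash
ls; mkdir -p pics
python3 - <<'E'
from plant import robot
import cv2,numpy as np
print(robot.read_state())
for n in ["scene","top","wrist"]:
    c=robot.read_camera(n); cv2.imwrite(f"pics/{n}0.png",c["pixels"]); np.savez(f"{n}0.npz",**{k:np.array(c[k]) for k in c})
    print(n,np.round(c["intrinsics"],1).tolist(),c["D"],np.round(c["T"],3).tolist())
E
```

```text
pics
{'t': 0.0, 'q': array([ 1.09559504e+00,  1.31156247e-01,  1.48927973e+00, -3.55402246e-05,
        1.52302252e+00, -8.53743390e-02]), 'dq': array([-0.00075797, -0.00098909, -0.00047411, -0.00038961,  0.00210315,
       -0.00159445]), 'joint_torque': array([ 1.65618254e-03, -5.59825408e+01, -4.91771293e+01,  7.71759124e-02,
        3.50049161e-02, -1.94323961e-04]), 'tool_pos': array([0.22788034, 0.5547866 , 0.40368984]), 'orientation': array([ 2.60885149e+00,  1.74860646e+00, -2.53712121e-03]), 'force': array([-0.88883966, -0.64601884,  0.06422964]), 'wrist_torque': array([-0.03391989, -0.01997651,  0.01530615]), 'opening': 0.09272757991154357}
scene [[402.4, 0.0, 280.2], [0.0, 402.4, 206.8], [0.0, 0.0, 1.0]] [0.01603395 0.         0.         0.         0.        ] [[0.576, -0.618, 0.536, 0.114], [-0.818, -0.422, 0.391, -0.181], [-0.016, -0.663, -0.748, 0.815], [0.0, 0.0, 0.0, 1.0]]
top [[453.5, 0.0, 283.1], [0.0, 453.5, 212.5], [0.0, 0.0, 1.0]] [-0.09051316  0.          0.          0.          0.        ] [[-0.029, -0.982, 0.188, 0.372], [-1.0, 0.028, -0.008, 0.167], [0.003, -0.188, -0.982, 1.184], [0.0, 0.0, 0.0, 1.0]]
wrist [[375.3, 0.0, 278.7], [0.0, 375.3, 207.0], [0.0, 0.0, 1.0]] [-0.08730822  0.          0.          0.          0.        ] [[0.381, 0.892, 0.244, 0.159], [0.925, -0.367, -0.102, 0.582], [-0.001, 0.265, -0.964, 0.384], [0.0, 0.0, 0.0, 1.0]]
```

View pics/scene0.png

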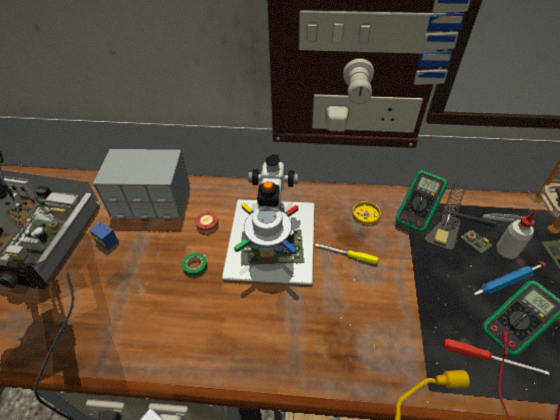

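View pics/top0.png

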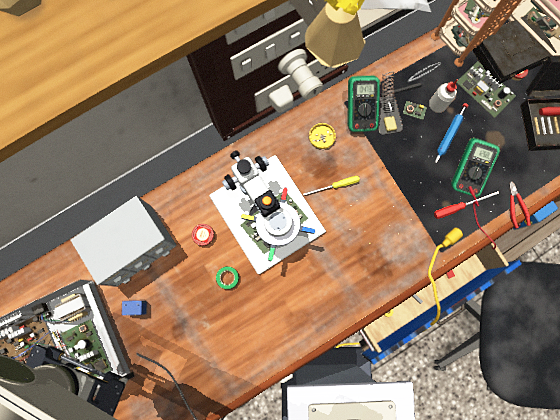

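View pics/wrist0.png

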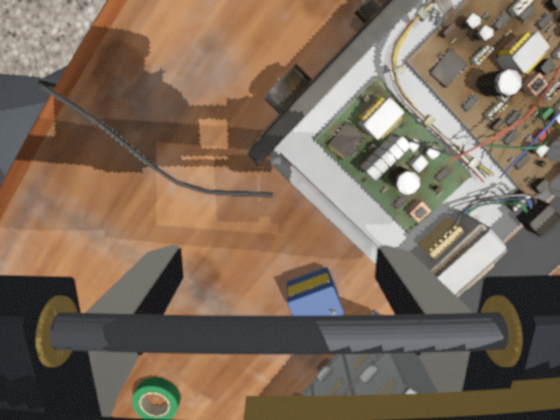

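Run:
```python
import cv2
a=cv2.imread("pics/top0.png")[140:290,190:370]; b=cv2.imread("pics/scene0.png")[145:295,170:350]
cv2.imwrite("pics/z0.png",cv2.resize(a,(720,600),interpolation=cv2.INTER_CUBIC));cv2.imwrite("pics/z1.png",cv2.resize(b,(720,600),interpolation=cv2.INTER_CUBIC))
```

```text
(no output)
```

View pics/z0.png

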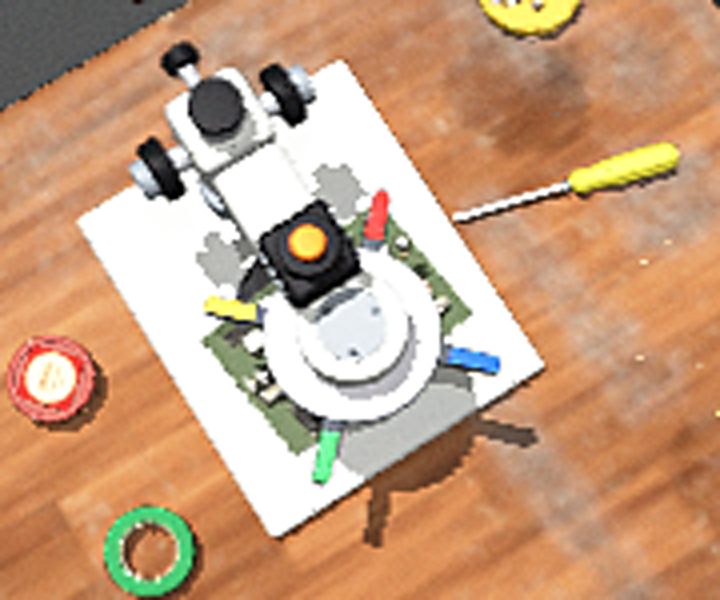

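View pics/z1.png

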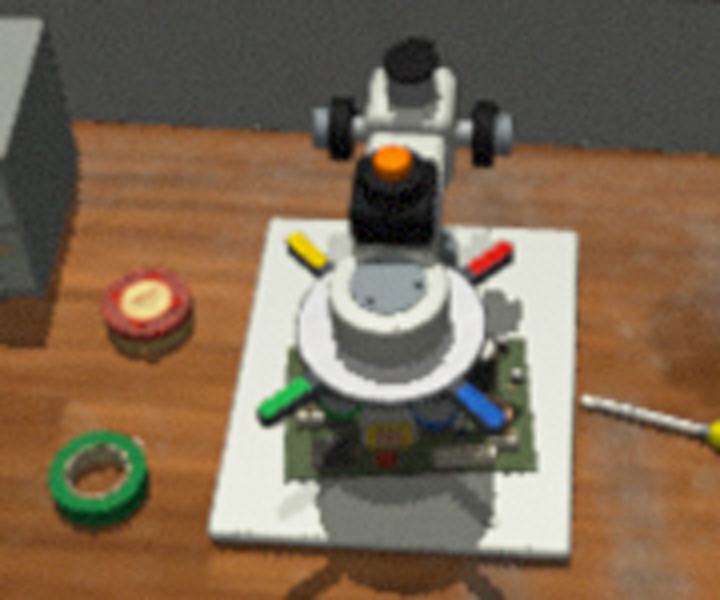

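```bash
cat > h.py <<'E'
import cv2,numpy as np
def ray(c,uv):
    p=cv2.undistortPoints(np.array([[uv]],float),c["intrinsics"],c["D"])[0,0]
    d=c["T"][:3,:3]@np.array([p[0],p[1],1]); return c["T"][:3,3],d
def plane(c,uv,z):
    o,d=ray(c,uv); return o+d*(z-o[2])/d[2]
def proj(c,P):
    T=np.linalg.inv(c["T"]); r,_=cv2.Rodrigues(T[:3,:3])
    return cv2.projectPoints(np.array(P,float).reshape(-1,3),r,T[:3,3],c["intrinsics"],c["D"])[0][:,0]
RNG={"orange":[(8,20)],"red":[(0,7),(173,180)],"yellow":[(21,33)],"green":[(50,85)],"blue":[(100,125)]}
def blobs(c,col,roi,smin=150,vmin=60):
    h=cv2.cvtColor(c["pixels"],cv2.COLOR_BGR2HSV); m=np.zeros(h.shape[:2],np.uint8)
    for a,b in RNG[col]: m|=cv2.inRange(h,(a,smin,vmin),(b,255,255))
    k=np.zeros_like(m); x0,x1,y0,y1=roi; k[y0:y1,x0:x1]=m[y0:y1,x0:x1]
    n,l,s,ce=cv2.connectedComponentsWithStats(k)
    return sorted([(int(s[i,4]),ce[i]) for i in range(1,n) if s[i,4]>=6],key=lambda t:-t[0])
E
python3 - <<'E'
from h import *
for n,roi in (("top",(235,320,185,265)),("scene",(232,302,175,255))):
    c=dict(np.load(n+"0.npz")); print(n)
    for col in RNG:
        z=.215 if col=="orange" else .128
        print(col,[(a,np.round(u,1).tolist(),np.round(plane(c,u,z)[:2],4).tolist()) for a,u in blobs(c,col,roi)][:4])
    h=cv2.cvtColor(c["pixels"],cv2.COLOR_BGR2HSV)
    P=[[ ]]
c=dict(np.load("top0.npz"))
# base corners by eye in zoomed crop (4x, offset 190,140)
for u in [(78,222),(342,60),(545,368),(277,537)]:
    print(plane(c,(190+u[0]/4,140+u[1]/4),.014))
c=dict(np.load("scene0.npz"))
for u in [(273,220),(577,233),(570,557),(212,538)]:
    print(plane(c,(170+u[0]/4,145+u[1]/4),.014))
E
```

```text
top
orange [(292, [297.4, 258.5], [0.4565, 0.1311]), (107, [242.1, 254.9], [0.4675, 0.2491]), (54, [307.3, 200.9], [0.5816, 0.105]), (28, [266.7, 200.5], [0.5851, 0.1936])]
red [(49, [284.0, 194.0], [0.619, 0.1544])]
yellow [(32, [266.6, 199.7], [0.6061, 0.1964])]
green []
blue [(49, [308.2, 229.6], [0.5312, 0.0999])]
scene
orange [(71, [267.6, 185.5], [0.5778, 0.1894]), (26, [238.5, 178.8], [0.5591, 0.2525])]
red [(39, [292.2, 209.2], [0.6156, 0.1523])]
yellow [(41, [246.3, 207.3], [0.5612, 0.2418]), (23, [266.8, 252.2], [0.4875, 0.1293])]
green [(45, [240.8, 244.1], [0.4732, 0.1869])]
blue [(63, [289.8, 246.1], [0.5275, 0.0989])]
[0.64731731 0.35061961 0.014     ]
[0.75415697 0.17278179 0.014     ]
[0.54078571 0.04598753 0.014     ]
[0.43643958 0.22282006 0.014     ]
[0.6438839  0.34642477 0.014     ]
[0.749649   0.17056002 0.014     ]
[0.53720995 0.04287679 0.014     ]
[0.43115464 0.21854243 0.014     ]
```

{"name": "arm_command", "arguments": {"motion": [{"turn": [0,0,-0.24]},{"turn": [0,0,-0.24]},{"turn": [0,0,-0.24]},{"turn": [0,0,-0.24]},{"turn": [0,0,-0.24]}], "gripper": 0}}

```text
invalid input at $.motion[0]: expected keys slide, turn
```

{"name": "arm_command", "arguments": {"motion": [{"turn": [0,0,-0.22]},{"turn": [0,0,-0.22]},{"turn": [0,0,-0.22]},{"turn": [0,0,0]},{"turn": [0,0,0]}]}}

```text
invalid input at $.motion[0]: expected keys slide, turn
```

```bash
cat >> h.py <<'E'
from scipy.spatial.transform import Rotation as Ro
O=np.array([.5935,.197]); YAW=np.radians(31.)
HUB=np.array([.5465,.1702])
def st(s):
    R=Ro.from_rotvec(s["orientation"]).as_matrix(); p=np.array(s["tool_pos"]); tip=p+R[:,2]*.186
    c,q=np.cos(YAW),np.sin(YAW); M=np.array([[c,q],[-q,c]])
    print("t",round(s["t"],2),"tip",np.round(tip,4),"xang",np.degrees(np.arctan2(R[1,0],R[0,0])).round(2),"z",R[:,2].round(3),"relhub mm",(M@(tip[:2]-HUB)*1e3).round(1),"F",np.round(s["force"],2),"open",round(s["opening"],4))
    return R,tip,M
def go(s,rel,z):
    R,tip,M=st(s); tgt=np.r_[HUB+M.T@np.array(rel)/1e3,z]
    d=R.T@(tgt-tip); print("tool delta m",d.round(4),"share",(d/.4).round(3))
E
python3 - <<'E'
from h import *; from plant import robot
go(robot.read_state(),(-35,75),.218)
E
```

```text
t 0.15 tip [0.2278 0.5546 0.2179] xang 67.67 z [-0.001 -0.001 -1.   ] relhub mm [-75.2 493.7] F [-0.79 -0.51  1.05] open 0.0928
tool delta m [-2.177e-01  3.598e-01  2.000e-04] share [-0.544  0.9    0.001]
```

{"name": "arm_command", "arguments": {"motion": [{"slide": [0,0,0],"turn": [0,0,-0.24]},{"slide": [0,0,0],"turn": [0,0,-0.24]},{"slide": [0,0,0],"turn": [0,0,-0.24]},{"slide": [0,0,0],"turn": [0,0,-0.24]},{"slide": [0,0,0],"turn": [0,0,-0.24]}], "gripper": 0}}

```text
t: 0.57
tool_pos: [0.2279, 0.5549, 0.4042]
orientation: [1.969, 2.448, -0.001]
force: [-0.5, 0.2, -0.1]
opening: 0.0641
```

{"name": "arm_command", "arguments": {"motion": [{"slide": [0,0,0],"turn": [0,0,-0.22]},{"slide": [0,0,0],"turn": [0,0,-0.22]},{"slide": [0,0,0],"turn": [0,0,-0.22]},{"slide": [0,0,0],"turn": [0,0,0]},{"slide": [0,0,0],"turn": [0,0,0]}]}}

```text
t: 0.98
tool_pos: [0.228, 0.5549, 0.4044]
orientation: [1.553, 2.731, -0.001]
force: [0.1, -0.3, -0.3]
opening: 0.0309
```

Run:
```python
from h import *; from plant import robot
go(robot.read_state(),(-35,75),.218)
```

```text
t 0.98 tip [0.2279 0.5548 0.2184] xang 120.75 z [-0.    -0.001 -1.   ] relhub mm [-75.  493.8] F [ 0.09 -0.28 -0.32] open 0.0309
tool delta m [-0.4186  0.0418  0.0005] share [-1.046e+00  1.040e-01  1.000e-03]
```

{"name": "arm_command", "arguments": {"motion": [{"slide": [-0.05,0.01,0],"turn": [0,0,0]},{"slide": [-0.1,0.01,0],"turn": [0,0,0]},{"slide": [-0.1,0.01,0],"turn": [0,0,0]},{"slide": [-0.1,0.01,0],"turn": [0,0,0]},{"slide": [-0.1,0.01,0],"turn": [0,0,0]}]}}

```text
t: 1.4
tool_pos: [0.3382, 0.4095, 0.4046]
orientation: [1.553, 2.731, -0.0]
force: [1.0, 0.3, 0.5]
opening: 0.0014
```

{"name": "arm_command", "arguments": {"motion": [{"slide": [-0.1,0.01,0],"turn": [0,0,0]},{"slide": [-0.1,0.01,0],"turn": [0,0,0]},{"slide": [-0.1,0.01,0],"turn": [0,0,0]},{"slide": [-0.1,0.01,0],"turn": [0,0,0]},{"slide": [0,0,0],"turn": [0,0,0]}]}}

```text
t: 1.82
tool_pos: [0.437, 0.2769, 0.4048]
orientation: [1.56, 2.724, -0.002]
force: [0.9, 0.3, -0.3]
opening: 0.0003
```

Run:
```python
from h import *; from plant import robot
c=robot.read_camera("wrist"); cv2.imwrite("pics/w1.png",c["pixels"]);np.savez("w1.npz",**{k:np.array(c[k]) for k in c})
go(robot.read_state(),(-35,75),.218)
for col in RNG:
    z=.215 if col=="orange" else .128
    print(col,[(a,np.round(u,1).tolist(),np.round(plane(c,u,z)[:2],4).tolist()) for a,u in blobs(c,col,(0,560,0,420))][:4])
```

```text
t 1.87 tip [0.4356 0.279  0.2187] xang 120.42 z [ 0.    -0.001 -1.   ] relhub mm [-39.  150.4] F [-0.65  0.79 -0.55] open 0.0004
tool delta m [-0.0753  0.0048  0.0008] share [-0.188  0.012  0.002]
orange [(706, [35.9, 379.2], [0.5743, 0.1935]), (86, [6.1, 274.4], [0.5177, 0.1577]), (18, [361.1, 114.8], [0.3584, 0.2728]), (14, [248.9, 64.6], [0.3651, 0.2195])]
red []
yellow [(7, [149.4, 213.3], [0.4855, 0.1965])]
green [(46, [135.6, 199.6], [0.4814, 0.1834]), (7, [303.9, 158.9], [0.3959, 0.2722]), (7, [313.1, 158.9], [0.3927, 0.2777]), (7, [297.6, 160.9], [0.3993, 0.2692])]
blue [(345, [12.4, 198.4], [0.5286, 0.1006])]
```

View pics/w1.png

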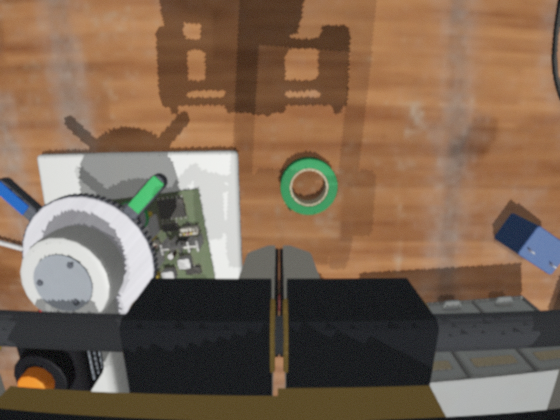

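Run:
```python
from h import *
c=dict(np.load("w1.npz"))
c2,q=np.cos(YAW),np.sin(YAW); M=np.array([[c2,q],[-q,c2]])
for u in [(163,178),(147,194),(133,210)]: 
    p=plane(c,u,.128)[:2]; print(p.round(4),(M@(p-HUB)*1e3).round(1))
for u in [(240,150),(39,155)]:
    p=plane(c,u,.014)[:2]; print(p.round(4),(M@(p-O)*1e3).round(1))
h=cv2.cvtColor(c["pixels"],cv2.COLOR_BGR2HSV); print(h[194,147],h[185,155])
print((M@(np.array([.5286,.1006])-HUB)*1e3).round(1))
```

```text
[0.4571 0.1939] [-64.4  66.3]
[0.4734 0.1889] [-53.   53.6]
[0.4895 0.185 ] [-41.3  42. ]
[0.4305 0.2278] [-123.9  110.4]
[0.5384 0.0493] [-123.3  -98.2]
[ 69 146 194] [ 70 146 194]
[-51.2 -50.4]
```

{"name": "arm_command", "arguments": {"motion": [{"slide": [-0.06,0.005,0],"turn": [0,0,0]},{"slide": [-0.06,0.005,0],"turn": [0,0,0]},{"slide": [-0.06,0.005,0],"turn": [0,0,0]},{"slide": [0,0,0],"turn": [0,0,0]},{"slide": [0,0,0],"turn": [0,0,0]}]}}

```text
t: 2.28
tool_pos: [0.4758, 0.2235, 0.4045]
orientation: [-1.552, -2.73, 0.0]
force: [0.6, -0.3, -0.2]
opening: 0.0007
```

Run:
```python
from h import *; from plant import robot
c=robot.read_camera("wrist"); cv2.imwrite("pics/w2.png",c["pixels"]);np.savez("w2.npz",**{k:np.array(c[k]) for k in c})
go(robot.read_state(),(-35,75),.116)
```

```text
t 2.33 tip [0.4753 0.2242 0.2186] xang 120.85 z [-0.001  0.001 -1.   ] relhub mm [-33.2  82.9] F [-0.48  0.31 -0.1 ] open 0.0006
tool delta m [-0.008  -0.0018  0.1026] share [-0.02  -0.004  0.256]
```

View pics/w2.png

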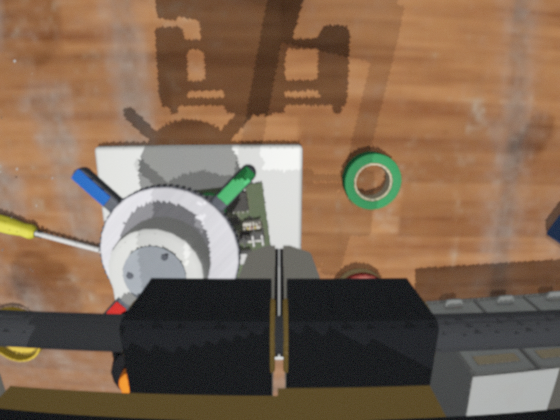

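{"name": "arm_command", "arguments": {"motion": [{"slide": [0,-0.005,0.06],"turn": [0,0,0]},{"slide": [0,-0.005,0.07],"turn": [0,0,0]},{"slide": [0,0,0.07],"turn": [0,0,0]},{"slide": [0,0,0.055],"turn": [0,0,0]},{"slide": [0,0,0],"turn": [0,0,0]}]}}

```text
t: 2.75
tool_pos: [0.4696, 0.222, 0.2973]
orientation: [-1.544, -2.729, 0.01]
force: [-1.5, 0.7, -0.6]
opening: 0.0002
```

Run:
```python
from h import *; from plant import robot
c=robot.read_camera("scene"); a=c["pixels"][145:295,170:350]
cv2.imwrite("pics/s3.png",cv2.resize(a,(720,600),interpolation=cv2.INTER_CUBIC))
go(robot.read_state(),(-70,30),.116)
```

```text
t 2.8 tip [0.4695 0.2218 0.1142] xang 121.0 z [-0.006 -0.002 -1.   ] relhub mm [-39.4  83.9] F [ 0.28 -0.23  0.18] open 0.0005
tool delta m [-0.0539 -0.0306 -0.0017] share [-0.135 -0.076 -0.004]
```

View pics/s3.png

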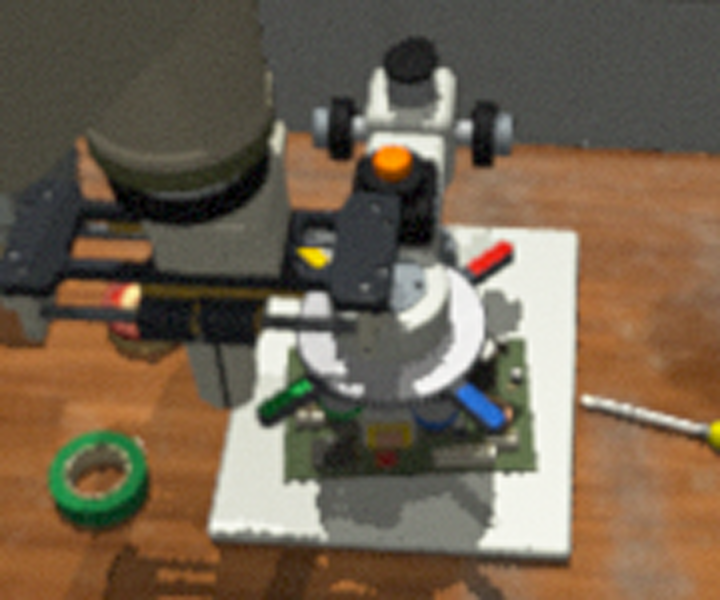

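{"name": "arm_command", "arguments": {"motion": [{"slide": [-0.012,-0.007,0],"turn": [0,0,0]},{"slide": [-0.012,-0.007,0],"turn": [0,0,0]},{"slide": [-0.012,-0.007,0],"turn": [0,0,0]},{"slide": [-0.012,-0.007,0],"turn": [0,0,0]},{"slide": [-0.012,-0.007,0],"turn": [0,0,0]}]}}

```text
t: 3.22
tool_pos: [0.4732, 0.1928, 0.3039]
orientation: [1.548, 2.732, 0.002]
force: [-0.4, -1.0, -1.0]
opening: 0.0006
```

{"name": "arm_command", "arguments": {"motion": [{"slide": [-0.012,-0.008,0],"turn": [0,0,0]},{"slide": [-0.012,-0.008,0],"turn": [0,0,0]},{"slide": [-0.012,-0.008,0],"turn": [0,0,0]},{"slide": [-0.012,-0.008,0],"turn": [0,0,0]},{"slide": [0,0,0],"turn": [0,0,0]}]}}

```text
t: 3.63
tool_pos: [0.4717, 0.1693, 0.3027]
orientation: [1.549, 2.733, -0.001]
force: [-0.3, 0.1, 0.3]
opening: 0.0005
```

```bash
cat > look.py <<'E'
from h import *; from plant import robot
import sys
n=sys.argv[1]
ims=[]
for k,(x,y) in (("scene",(170,145)),("top",(190,140)),):
    c=robot.read_camera(k); ims.append(cv2.resize(c["pixels"][y:y+150,x:x+180],(400,333),interpolation=cv2.INTER_CUBIC))
w=robot.read_camera("wrist")["pixels"]; 
cv2.imwrite(f"pics/{n}.png",np.hstack(ims)); cv2.imwrite(f"pics/{n}w.png",w)
go(robot.read_state(),tuple(map(float,sys.argv[2:4])),float(sys.argv[4]))
E
python3 look.py l4 -70 30 .116
```

```text
t 3.78 tip [0.4717 0.1704 0.1167] xang 120.93 z [ 0.  0. -1.] relhub mm [-64.   38.7] F [0.   0.08 0.07] open 0.0007
tool delta m [-0.0087 -0.006   0.0007] share [-0.022 -0.015  0.002]
```

View pics/l4.png

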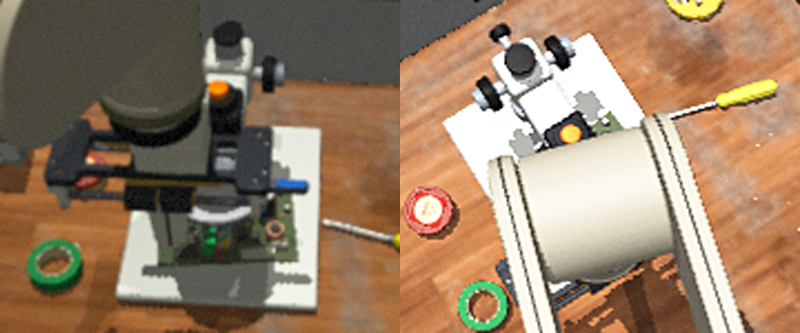

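View pics/l4w.png

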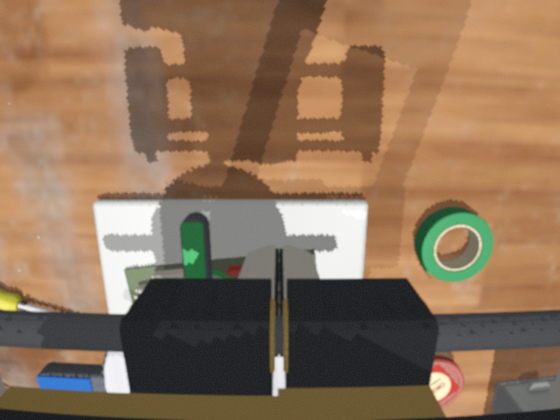

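{"name": "arm_command", "arguments": {"motion": [{"slide": [-0.012,-0.005,0],"turn": [0,0,0]},{"slide": [-0.012,-0.005,0],"turn": [0,0,0]},{"slide": [-0.012,-0.005,0],"turn": [0,0,0]},{"slide": [-0.012,0,0],"turn": [0,0,0]},{"slide": [-0.012,0,0],"turn": [0,0,0]}]}}

```text
t: 4.2
tool_pos: [0.4787, 0.1463, 0.3025]
orientation: [-1.548, -2.732, 0.001]
force: [-4.2, 0.5, 2.3]
opening: 0.0007
```

{"name": "arm_command", "arguments": {"motion": [{"slide": [-0.013,0,0],"turn": [0,0,0]},{"slide": [-0.013,0,0],"turn": [0,0,0]},{"slide": [-0.013,0,0],"turn": [0,0,0]},{"slide": [-0.013,0.002,0],"turn": [0,0,0]},{"slide": [-0.013,0.002,0],"turn": [0,0,0]}]}}

```text
t: 4.62
tool_pos: [0.4941, 0.1248, 0.3028]
orientation: [1.548, 2.733, 0.0]
force: [0.2, 1.8, 0.4]
opening: 0.0007
```

```bash
python3 look.py l5 -64 -40 .116
```

```text
t 4.77 tip [0.494  0.1246 0.1168] xang 120.91 z [ 0.    -0.001 -1.   ] relhub mm [-68.5 -12. ] F [-0.57  1.28  0.86] open 0.0003
tool delta m [-0.028   0.0045  0.0008] share [-0.07   0.011  0.002]
```

View pics/l5w.png

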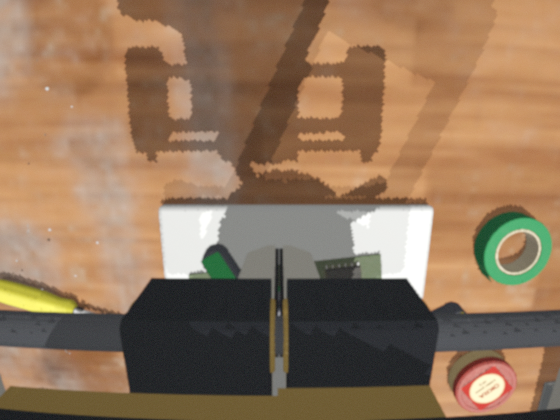

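{"name": "arm_command", "arguments": {"motion": [{"slide": [-0.013,0.002,0],"turn": [0,0,0]},{"slide": [-0.013,0.002,0],"turn": [0,0,0]},{"slide": [-0.013,0.002,0],"turn": [0,0,0]},{"slide": [-0.013,0.002,0],"turn": [0,0,0]},{"slide": [-0.013,0.001,0],"turn": [0,0,0]}]}}

```text
t: 5.18
tool_pos: [0.5106, 0.1043, 0.3028]
orientation: [1.548, 2.733, -0.0]
force: [0.3, 0.3, -0.6]
opening: 0.0006
```

{"name": "arm_command", "arguments": {"motion": [{"slide": [0,0,0],"turn": [0,0,0]},{"slide": [0,0,0],"turn": [0,0,0]},{"slide": [0,0,0],"turn": [0,0,0]},{"slide": [0,0,0],"turn": [0,0,0]},{"slide": [0,0,0],"turn": [0,0,0]}]}}

```text
t: 5.6
tool_pos: [0.51, 0.1049, 0.3027]
orientation: [-1.548, -2.734, 0.0]
force: [0.2, -0.9, -0.7]
opening: 0.0002
```

```bash
python3 look.py l6 -64 -40 .116
```

```text
t 5.75 tip [0.51   0.1049 0.1167] xang 120.96 z [-0. -0. -1.] relhub mm [-64.9 -37.2] F [-0.73  0.4   0.86] open 0.0003
tool delta m [-0.0028  0.0009  0.0007] share [-0.007  0.002  0.002]
```

View pics/l6w.png

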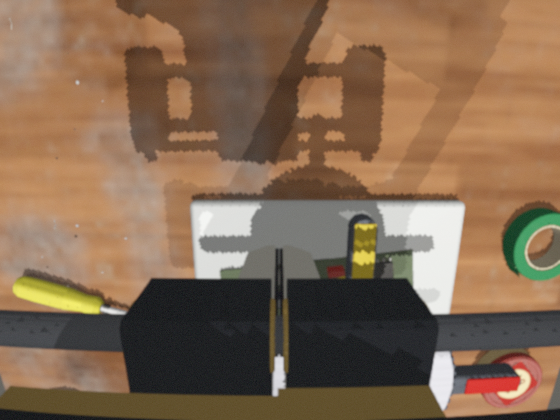

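View pics/l6.png

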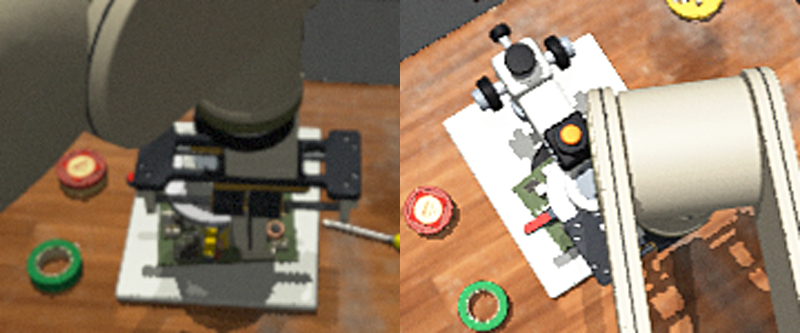

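{"name": "arm_command", "arguments": {"motion": [{"slide": [0,-0.02,0],"turn": [0,0,0]},{"slide": [0,-0.04,-0.05],"turn": [0,0,0]},{"slide": [0,0,-0.1],"turn": [0,0,0]},{"slide": [0,0,-0.1],"turn": [0,0,0]},{"slide": [0,0,-0.1],"turn": [0,0,0]}]}}

```text
t: 6.17
tool_pos: [0.4884, 0.0921, 0.4438]
orientation: [-1.548, -2.732, 0.001]
force: [0.3, -0.2, -0.5]
opening: 0.0003
```

{"name": "arm_command", "arguments": {"motion": [{"slide": [0.05,0,0],"turn": [0,0,0]},{"slide": [0.05,0,0],"turn": [0,0,0]},{"slide": [0,0,0],"turn": [0,0,0]},{"slide": [0,0,0],"turn": [0,0,0]},{"slide": [0,0,0],"turn": [0,0,0]}]}}

```text
t: 6.58
tool_pos: [0.4687, 0.1264, 0.4424]
orientation: [-1.547, -2.734, 0.001]
force: [0.8, -0.3, -0.0]
opening: 0.001
```

```bash
cat > key.py <<'E'
from h import *; from plant import robot
RNG["orange"]=[(8,33)]
P={}
for n,roi in (("top",(255,280,187,213)),("scene",(232,302,175,200)),("wrist",(0,560,150,420))):
    c=robot.read_camera(n); cv2.imwrite(f"pics/k_{n}.png",c["pixels"])
    b=blobs(c,"orange",roi,170,120)
    print(n,[(a,np.round(u,1).tolist(),np.round(plane(c,u,.213)[:2],4).tolist()) for a,u in b][:3])
st(robot.read_state())
E
python3 key.py; python3 look.py l7 0 0 .23
```

```text
top []
scene []
wrist [(227, [93.3, 253.5], [0.5382, 0.0352]), (135, [91.0, 370.5], [0.6212, 0.0666]), (20, [121.2, 357.1], [0.5988, 0.0804])]
t 6.73 tip [0.4689 0.1261 0.2562] xang 120.91 z [-0.001 -0.    -1.   ] relhub mm [-89.2   2.1] F [-0.16  0.9  -0.13] open 0.0003
t 6.88 tip [0.469  0.1263 0.2564] xang 120.91 z [-0.001 -0.    -1.   ] relhub mm [-89.    2.3] F [-0.17 -0.47  0.34] open 0.0005
tool delta m [-0.0022  0.0891  0.0263] share [-0.005  0.223  0.066]
```

View pics/l7w.png

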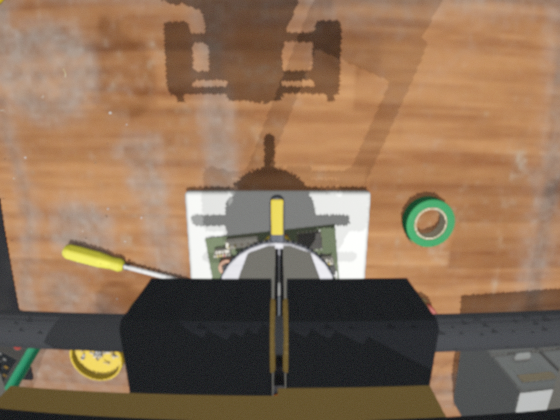

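View pics/l7.png

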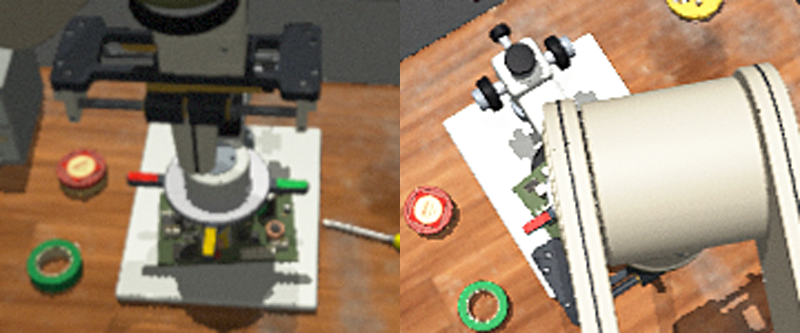

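Run:
```python
from h import *
RNG["orange"]=[(8,24)]
c2,q=np.cos(YAW),np.sin(YAW); M=np.array([[c2,q],[-q,c2]])
L=[]
for n,roi in (("top",(255,280,187,213)),("scene",(258,278,178,193))):
    c=dict(np.load(n+"0.npz"))
    for a,u in blobs(c,"orange",roi,150,170)[:2]:
        p=plane(c,u,.215)[:2]; print(n,a,u.round(1),p.round(4),(M@(p-HUB)*1e3).round(1)); L.append(ray(c,u))
k=HUB+M.T@[.044,0]; print(k)
for n in("top","scene"):
    c=dict(np.load(n+"0.npz")); print(proj(c,[*k,.215]).round(1))
    x,y=proj(c,[*k,.215])[0].astype(int)
    cv2.imwrite(f"pics/kk{n}.png",cv2.resize(c["pixels"][y-20:y+20,x-20:x+20],(400,400),interpolation=cv2.INTER_NEAREST))
a=cv2.imread("pics/kktop.png");b=cv2.imread("pics/kkscene.png");cv2.imwrite("pics/kk.png",np.hstack([a,b]))
```

```text
top 36 [267.  200.1] [0.5859 0.193 ] [45.5 -0.7]
scene 41 [267.5 184.2] [0.5806 0.1919] [40.4  1. ]
[0.58421536 0.19286168]
[[267.1 200.9]]
[[268.1 183. ]]
```

View pics/kk.png

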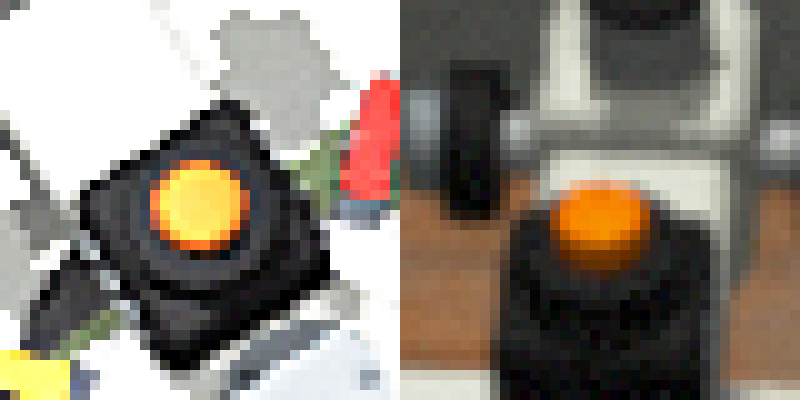

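{"name": "arm_command", "arguments": {"motion": [{"slide": [-0.003,0.06,0],"turn": [0,0,0]},{"slide": [-0.003,0.09,0],"turn": [0,0,0]},{"slide": [0,0.09,0],"turn": [0,0,0]},{"slide": [0,0.08,0],"turn": [0,0,0]},{"slide": [0,0.013,0],"turn": [0,0,0]}]}}

```text
t: 7.3
tool_pos: [0.5873, 0.1948, 0.4401]
orientation: [-1.547, -2.732, 0.002]
force: [1.6, -0.5, -0.7]
opening: 0.0005
```

{"name": "arm_command", "arguments": {"motion": [{"slide": [0,0,0.02],"turn": [0,0,0]},{"slide": [0,0,0.02],"turn": [0,0,0]},{"slide": [0,0,0.02],"turn": [0,0,0]},{"slide": [0,0,0],"turn": [0,0,0]},{"slide": [0,0,0],"turn": [0,0,0]}]}}

```text
t: 7.72
tool_pos: [0.5835, 0.1926, 0.4181]
orientation: [-1.548, -2.733, 0.002]
force: [0.1, 0.9, 0.7]
opening: 0.0005
```

```bash
python3 look.py l8 44 0 .2155
```

```text
t 7.87 tip [0.5844 0.193  0.2337] xang 120.94 z [ 0.001  0.    -1.   ] relhub mm [44.2  0. ] F [ 0.08 -0.24 -0.23] open 0.0001
tool delta m [-0.     -0.0002  0.0182] share [-0.    -0.001  0.045]
```

View pics/l8.png

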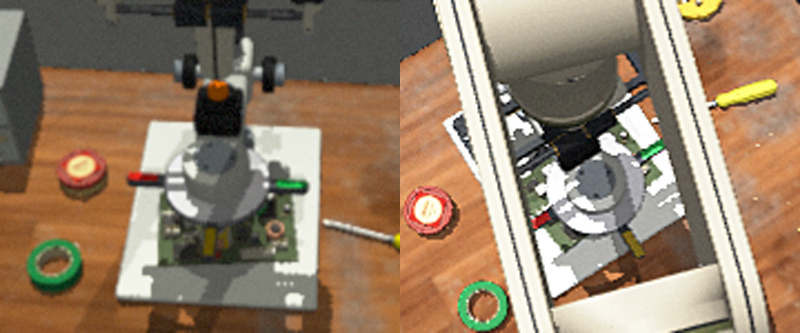

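View pics/l8w.png

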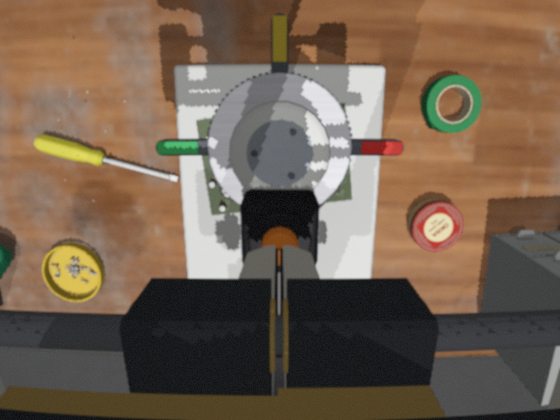

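{"name": "arm_command", "arguments": {"motion": [{"slide": [0,0,0.015],"turn": [0,0,0]},{"slide": [0,0,0.015],"turn": [0,0,0]},{"slide": [0,0,0.015],"turn": [0,0,0]},{"slide": [0,0,0],"turn": [0,0,0]},{"slide": [0,0,0],"turn": [0,0,0]}]}}

```text
t: 8.28
tool_pos: [0.5842, 0.1932, 0.4001]
orientation: [-1.548, -2.733, 0.001]
force: [-1.3, 0.2, 2.4]
opening: 0.0004
```

{"name": "arm_command", "arguments": {"motion": [{"slide": [0,0,0.003],"turn": [0,0,0]},{"slide": [0,0,0.003],"turn": [0,0,0]},{"slide": [0,0,0.002],"turn": [0,0,0]},{"slide": [0,0,0],"turn": [0,0,0]},{"slide": [0,0,0],"turn": [0,0,0]}]}}

```text
t: 8.7
tool_pos: [0.5844, 0.1932, 0.3977]
orientation: [-1.548, -2.734, -0.0]
force: [-0.7, -0.1, 4.3]
opening: 0.0004
```

```bash
python3 look.py l9 44 0 .2095
```

```text
t 8.85 tip [0.5844 0.1932 0.2117] xang 120.95 z [ 0.  0. -1.] relhub mm [44.3  0.2] F [-1.79 -1.36  2.63] open 0.0008
tool delta m [-0.0002 -0.0003  0.0022] share [-0.001 -0.001  0.005]
```

{"name": "arm_command", "arguments": {"motion": [{"slide": [0,0,0.003],"turn": [0,0,0]},{"slide": [0,0,0.002],"turn": [0,0,0]},{"slide": [0,0,0.001],"turn": [0,0,0]},{"slide": [0,0,0],"turn": [0,0,0]},{"slide": [0,0,0],"turn": [0,0,0]}]}}

```text
t: 9.27
tool_pos: [0.5844, 0.1932, 0.3963]
orientation: [1.548, 2.733, 0.001]
force: [-5.5, -1.8, 10.1]
opening: 0.0003
```

```bash
python3 look.py l10 44 0 .209
```

```text
t 9.42 tip [0.5846 0.1933 0.2103] xang 120.95 z [ 0.001  0.    -1.   ] relhub mm [44.5  0.2] F [-5.82 -1.12  8.85] open 0.0005
tool delta m [-0.0002 -0.0005  0.0013] share [-0.    -0.001  0.003]
```

View pics/l10w.png

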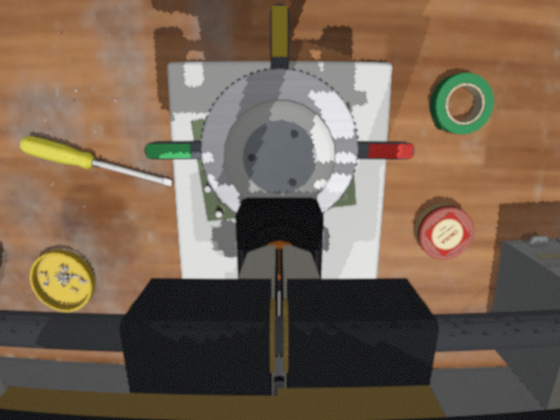

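{"name": "arm_command", "arguments": {"motion": [{"slide": [0,0,0.002],"turn": [0,0,0]},{"slide": [0,0,0.001],"turn": [0,0,0]},{"slide": [0,0,0],"turn": [0,0,0]},{"slide": [0,0,0],"turn": [0,0,0]},{"slide": [0,0,0],"turn": [0,0,0]}]}}

```text
t: 9.83
tool_pos: [0.5843, 0.1932, 0.3962]
orientation: [1.547, 2.733, 0.002]
force: [-7.3, -2.1, 15.8]
opening: 0.0005
```

```bash
python3 look.py l11 44 0 .209
```

```text
t 9.98 tip [0.5846 0.1933 0.2102] xang 120.96 z [ 0.002  0.    -1.   ] relhub mm [44.6  0.2] F [-7.24 -2.4  15.25] open 0.001
tool delta m [-0.0002 -0.0006  0.0012] share [-0.    -0.001  0.003]
```

View pics/l11.png

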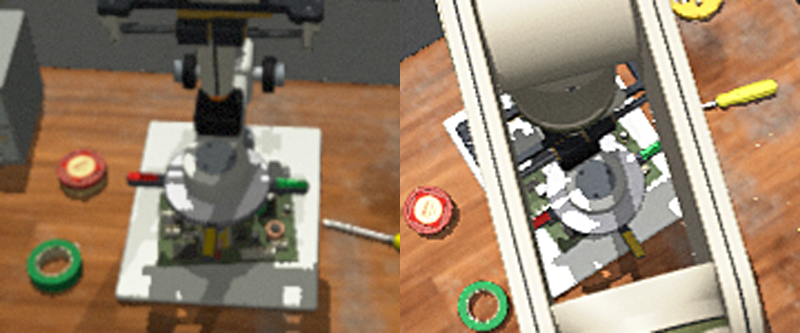

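{"name": "arm_command", "arguments": {"motion": [{"slide": [0,0,-0.01],"turn": [0,0,0]},{"slide": [0,0,-0.03],"turn": [0,0,0]},{"slide": [0,0,-0.06],"turn": [0,0,0]},{"slide": [0,0,-0.06],"turn": [0,0,0]},{"slide": [0,0,-0.02],"turn": [0,0,0]}]}}

```text
t: 10.4
tool_pos: [0.5849, 0.1933, 0.4703]
orientation: [1.546, 2.73, 0.006]
force: [0.1, 0.2, 1.4]
opening: 0.0007
```

{"name": "arm_command", "arguments": {"motion": [{"slide": [0.05,-0.05,0],"turn": [0,0,0]},{"slide": [0.08,-0.05,0],"turn": [0,0,0]},{"slide": [0.08,-0.05,0],"turn": [0,0,0]},{"slide": [0.08,-0.05,0],"turn": [0,0,0]},{"slide": [0.08,-0.05,0],"turn": [0,0,0]}]}}

```text
t: 10.82
tool_pos: [0.4211, 0.2691, 0.4652]
orientation: [-1.549, -2.733, 0.0]
force: [0.2, 0.4, -0.9]
opening: 0.0006
```

{"name": "arm_command", "arguments": {"motion": [{"slide": [0.08,-0.05,0],"turn": [0,0,0]},{"slide": [0.08,0,0],"turn": [0,0,0]},{"slide": [0.05,0,0],"turn": [0,0,0]},{"slide": [0,0,0],"turn": [0,0,0]},{"slide": [0,0,0],"turn": [0,0,0]}]}}

```text
t: 11.23
tool_pos: [0.3616, 0.3311, 0.4656]
orientation: [1.545, 2.735, -0.0]
force: [-0.4, -0.2, 0.1]
opening: 0.0004
```

```bash
python3 look.py l12 44 0 .209
python3 - <<'E'
from h import *; from plant import robot
RNG["orange"]=[(8,24)]
M=np.array([[np.cos(YAW),np.sin(YAW)],[-np.sin(YAW),np.cos(YAW)]])
for n,roi,kr in (("top",(235,320,185,265),(255,280,187,213)),("scene",(232,302,195,255),(258,278,178,193))):
    c=robot.read_camera(n)
    for col in ("red","yellow","green","blue"):
        print(n,col,[(a,(M@(plane(c,u,.128)[:2]-HUB)*1e3).round(1).tolist()) for a,u in blobs(c,col,roi,120)][:2])
    print("key",[(a,u.round(1)) for a,u in blobs(c,"orange",kr,150,170)])
E
```

```text
t 11.38 tip [0.3628 0.3297 0.2796] xang 120.9 z [-0.    -0.001 -1.   ] relhub mm [-75.3 231.4] F [-0.81 -1.44  0.76] open 0.0005
tool delta m [-0.2311  0.1197  0.0707] share [-0.578  0.299  0.177]
top red [(58, [2.9, 73.5])]
top yellow [(58, [-70.9, 0.2]), (41, [64.4, -7.3])]
top green [(47, [2.5, -73.4])]
top blue []
key [(46, array([266.7, 200.1]))]
scene red [(36, [-1.9, 70.5])]
scene yellow [(66, [-68.3, -2.7])]
scene green [(29, [-2.2, -66.1])]
scene blue []
key [(44, array([267.7, 184.3]))]
```

View pics/l12.png

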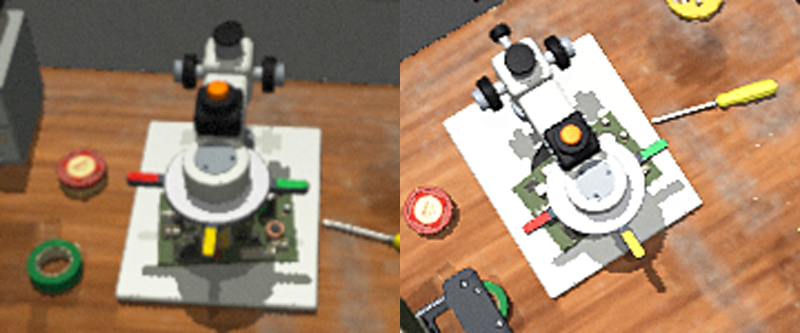

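```bash
python3 -c "
from plant import robot
print(robot.close_job())"
```

```text
the job is handed in; nothing more can be done
None
```

I turned the turret until the blue lens clicked into place, then pressed the orange capture key right down and let it come up. The job is handed in; it returned no verdict.

- **Turret:** It started halfway between two stops. I pushed the green tab round counter-clockwise with the closed fingertips, one stop to settle it and one more to bring blue to the rear. The highest force in the readings between moves while pushing was about 5 N.
- **Key:** The fingertips stopped hard at 0.210 m, which is the key's fully-down height. The force there rose to about 15 N, well above the 4 N the key needs, because I pushed slightly further to be sure it had bottomed. I then lifted off and moved clear.

**Last checks:**
- The pictures show yellow in front, red on the +y side and green on the -y side, all within a few millimetres of where they should be. Blue is therefore at the rear, though its tab is hidden under the camera, so I inferred its position rather than seeing it.
- The key shows at the same pixels as at the start, within half a pixel in both views.
- The circuit board, tape, tin and screwdriver look unmoved by eye; I did not measure them. In the top view the gripper partly hides the tape.
- The arm is clear of everything. Time at the last check was about 11.5 s.

**Disagreements:** My two camera views differed by 4–5 mm on the microscope base and the key. I aimed at the key position that the top view and the hub geometry agreed on.

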